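# Clamp a fuel pump with a notched sliding jaw

## Robot

A 6-joint arm with a two-finger parallel gripper is mounted at the origin on the work surface. World frame = base frame: x ahead of the robot, y to its left, z up, the work surface at z = 0. Lengths are in m, angles in rad, forces in N, time in s.
With the tool pointing down it reaches from about 0.35 to 0.875 m from the base axis. Payload 15.5 kg.
Tool frame: the origin (TCP) lies on the centre line of the jaws, within the pads' length; the fingertips stand 17 mm ahead of it and the grasp point (between the pads) lies 2 mm behind it; z points along the fingers, y is the line along which they close (so a half turn about z gives the same grasp; the last joint's range is limited). The gripper opens to 85 mm and grips with 20 to 120 N. Pads are 22 mm wide; open, the fingers measure 114 mm over their backs; the gripper's body (76 mm by 85 mm) begins 54 mm behind the grasp point. The pads swing forward as they close: fully open they stand 13 mm farther back than shut.
Start: joints at [-1.2, 0.494, 1.345, -0, 1.302, -0.096], TCP at [0.281, -0.558, 0.248] pointing down, gripper open.
Joint ranges: [-2.91, 2.91], [-0.82, 2.16], [0.22, 2.67], [-1.22, 4.37], [0.12, 2.79], [-3.08, 3.08]. Speed limits (rad/s): [1.89, 1.89, 2.57, 3.01, 3.01, 3.01].

## Interface

Orientations are given as a unit quaternion [w, x, y, z].
In Python, from cell import env gives the robot as it stands. The module is installed in compiled form; this text tells all that it offers.
- The arm moves only by the shell command python3 -m handwheel 'ROWS' [FORCE]. ROWS is JSON, a list of rows, each an object of numbers: "dx", "dy", "dz": the shift along the tool's x, y, z in cm; "wx", "wy", "wz": the turn, a rotation vector about the tool's x, y, z in degrees; "jaw": the opening in per cent of the stroke, from 0 (shut) to 100 (fully open). In form: [{"dx": .., "dy": .., "dz": .., "wx": .., "wy": .., "wz": .., "jaw": ..}, ...]. A call has exactly 10 rows; each row is the pose to reach, as a shift and turn from the pose commanded when the call began, along the tool's axes at that moment; what a row does not reach only later rows make up. A row lasts 1/12 s, in which the tool goes at most 41.7 mm and 7.16 degrees, less where a joint would pass 70% of its speed; a pose out of reach is approached as far as the arm can. A call with a gripper value outside its range is refused whole. The fingers move at their own pace and stop on an object; FORCE is the grip in N (left out, the last holds). Time passes only in rows, so rows that repeat a pose let the fingers close, or fill a call up. It gives the time, the measured TCP pose, the force, the opening and the grip force at its end, in the units of the state.
- env.get_obs(): the state, without advancing time (a new reading comes with each control period).
- env.get_image(name): name is "scene" or "top" or "wrist"; returns a dict with "pixels" (480x640x3 uint8, red, green, blue), "fx", "fy", "cx", "cy" (pixels), "cam_to_world" (4x4, takes a point from camera to world coordinates). Camera axes: x right, y down, z forward; pixel columns grow to the right and rows downward; lengths in m; the calibration is good to about 2 mm. A picture is of the moment at which its call begins. There is no depth.
- env.job_done(): hands the job in; it is judged then, once.
Trained networks look in a picture, given as the dict that the camera call returned (one of the last four; its "shot" number tells which), for a name from the list of things; names that differ only in an ending like _2 or _b are one class to them, and where a whole thing is asked for, a point or a joint stands for the part that bears it (a point fixed in the world has none). Each returns a list of dicts, best first, with "p" (0 to 1); they miss things now and then, are a little off and sometimes report something else, mostly with a low value. They report only what shows in the picture. A call takes as long as a camera call.
- env.boxes_of(name, picture): "uv" ([column, row] in pixels, amid what is visible of it).
- env.outline_of(name, picture): "mask" (480x640 bool, what is visible of it) and "uv" ([column, row] in pixels, amid what is visible of it).
The state is a dict: "time_s": time; "joint_pos": joint angles; "joint_velocities": joint speeds; "effort": joint torques, N m; "tool_pos": TCP position; "orientation": TCP orientation; "contact_force": force on the tool from outside, world axes, zero at the start; "moment": the same for the moment, N m; "gripper_width": finger opening in m; "finger_force": force on a finger pad.
Only numpy, scipy, OpenCV 4.12 (cv2) and the standard library are available. Lean on these libraries where they do the work, as an engineer would, in place of code of your own. Each camera call takes 0.05 s, during which the arm holds its last target. There are 200 camera calls.

## Task

Clamp the fuel pump lightly in the bench fixture: hold the jaw's release bar up, slide the jaw along its rail until its sprung pad has pushed the pump against the V block and is itself pressed about half-way in, then let the bar go so that its tooth drops fully into the nearest notch. The notches are hidden in the rail, so if the bar stays up on the metal between two of them, ease the jaw along until it drops. Do not crush the pump's plastic housing, keep it standing upright, and leave the other things on the bench where they are.

Things in the scene. Friction and masses are not known exactly. Their poses are not given: they have to be found in the camera images.
- bar_grip (a point): Centre of the release bar's top: steel, 108 mm long (local x, across the rail), 14 mm wide (y), 14 mm high, on two 10 mm uprights 92 mm apart from the carriage. When down it is 130 mm above the table with 48 mm free below it. Axes as the fixture's: y along the rail to the pump, z up. Pinch it from above by its 14 mm width; the carriage slides with it.
- bar (a joint): Height of the release bar (m): 0 down, tooth in a notch; 0.010 tooth resting on the metal between two notches; 0.016 upper stop. It must be above 0.010 for the jaw to pass notches. Spring and weight press it down with 6 N when down, 8 N when up. At the start it is down in a long parking slot at the rail's free end.
- jaw (a joint): Position of the jaw carriage on the rail (m), 0 to 0.165, growing towards the pump. Grey block 112 mm wide, 100 long, top 75 mm above the table; bar 25 mm behind its middle. Takes about 8 N to slide, stays where left. Notches are 16 mm apart, 11 mm long, the tooth 8 mm; where they lie along the rail differs every time and is not measured.
- pad (a joint): How far the sprung pad is pushed into the carriage (m): 0 fully out, 0.028 pushed right in (a hard stop). Its spring needs 2 N to start and 0.2 N per mm more, so 4.8 N at half-way.
- pad_face (a point): Centre of the pad's front face: black plate 60 mm wide, 50 mm high, 69 mm above the table, on the carriage's pump side, 111 mm ahead of the bar along local y when fully out.
- pump_center (a point): Middle (half-way up) of the loose fuel pump: black upright cylinder, 60 mm across for its lower 70 mm, 42 mm across above that, 88 mm high with a short brass spout on top, 0.3 to 0.65 kg. It stands on a platform 40 mm above the table, at most 10 mm short of the V block that it is to be pushed against.
- fixture: The fixture, fixed to the table: base plate 200 by 460 mm, 12 mm thick, rail along its local y, V block at the +y end (top 106 mm above the table). Origin on the table under the rail's centre line; y points along the rail to the V block, z up. A pump home in the V block has its axis at local x = 0, y = 0.165.
- collar: Bystander: brass collar, 28 mm across, 12 mm high, lying on the base plate beside the rail
- plug: Bystander: small steel plug, 20 mm across, 22 mm high, standing on the base plate
- jar: Bystander: closed glass jar, 90 mm across, 115 mm high, beyond the fixture
- driver: Bystander: screwdriver lying on the near side of the fixture
- spanner: Bystander: open spanner lying beyond the fixture
- relay: Bystander: black relay block, 30 mm cube on a small foot, near the rail's free end
- filter: Bystander: white filter can, 50 mm across, 75 mm high, near the rail's free end

How it is judged:
By the outcome, as a careful person would: the job done as asked, in the order asked, and still so for the second after the job is handed in, with the robot touching nothing.
It also fails if it takes over 48 s, if anything falls off the work surface, if the arm or the gripper's body presses on something with over 40 N, if the wrist force passes 120 N, or if a joint passes its speed limit or range.

## Working session

There is one attempt and no reset: what is moved stays moved. The work goes in short steps, Python scripts to look and compute and a shell command to move; the robot and the scene stay as the last step left them, time stands still between calls to the robot, and variables do not carry over. Pictures are saved under pics/ and viewed, at most 10 in all, crops included, and the job is handed in when it is done.

```bash
mkdir -p pics
cat > h.py <<'E'
import numpy as np,cv2
from cell import env
def ray(im,uv):
    T=np.array(im["cam_to_world"]);d=T[:3,:3]@np.array([(uv[0]-im["cx"])/im["fx"],(uv[1]-im["cy"])/im["fy"],1]);return T[:3,3],d
def at(im,uv,z):
    o,d=ray(im,uv);return o+d*(z-o[2])/d[2]
def proj(im,p):
    T=np.array(im["cam_to_world"]);c=T[:3,:3].T@(np.array(p)-T[:3,3]);return [im["fx"]*c[0]/c[2]+im["cx"],im["fy"]*c[1]/c[2]+im["cy"]]
def save(im,n): cv2.imwrite("pics/"+n,cv2.cvtColor(im["pixels"],cv2.COLOR_RGB2BGR))
E
python3 - <<'E'
from h import *
np.set_printoptions(precision=3,suppress=True)
for c in ["top","scene"]:
    im=env.get_image(c);save(im,c+"0.png");print(c,np.array(im["cam_to_world"])[:3,3],im["fx"])
    for n,z in [("bar_grip",.13),("pad_face",.069),("pump_center",.084),("fixture",0.012),("jar",.1),("filter",.07),("relay",.03)]:
        for r in env.boxes_of(n,im)[:2]: print(n,r["p"],r["uv"],at(im,r["uv"],z))
print(env.get_obs())
E
```

```text
top [ 0.377 -0.011  1.116] 579.1849525560245
bar_grip 0.69 [370.7, 213.2] [ 0.609 -0.111  0.13 ]
pad_face 0.71 [312.8, 237.8] [ 0.579 -0.009  0.069]
pump_center 0.63 [244.3, 262.9] [0.531 0.115 0.084]
fixture 0.8 [309.4, 244.1] [ 0.577 -0.002  0.012]
jar 0.77 [235.2, 169.8] [0.701 0.131 0.1  ]
filter 0.83 [442.9, 162.7] [ 0.72  -0.257  0.07 ]
relay 0.82 [456.7, 223.2] [ 0.611 -0.286  0.03 ]
scene [ 1.185 -0.04   0.828] 625.1541425872089
bar_grip 0.93 [260.2, 225.2] [ 0.623 -0.11   0.13 ]
pad_face 0.81 [324.9, 223.4] [ 0.572 -0.016  0.069]
pad_face 0.24 [290.5, 177.0] [ 0.472 -0.07   0.069]
fixture 0.77 [323.8, 249.3] [ 0.58  -0.017  0.012]
jar 0.72 [433.3, 297.5] [0.731 0.128 0.1  ]
jar 0.26 [322.0, 249.4] [ 0.645 -0.022  0.1  ]
filter 0.65 [156.0, 328.3] [ 0.753 -0.253  0.07 ]
relay 0.96 [152.8, 264.4] [ 0.617 -0.285  0.03 ]
{'time_s': 0.8, 'joint_pos': array([-1.201,  0.494,  1.346,  0.   ,  1.302, -0.095]), 'joint_velocities': array([-0.001,  0.   , -0.002, -0.001, -0.001, -0.   ]), 'effort': array([  0.001, -88.195, -38.426,   0.   ,   0.001,  -0.   ]), 'tool_pos': array([ 0.281, -0.558,  0.248]), 'orientation': array([0.   , 0.973, 0.231, 0.   ]), 'contact_force': array([-0.541, -0.346, -0.534]), 'moment': array([ 0.024, -0.029, -0.029]), 'finger_force': 0.0, 'gripper_width': 0.08548486107518621}
```

View pics/top0.png

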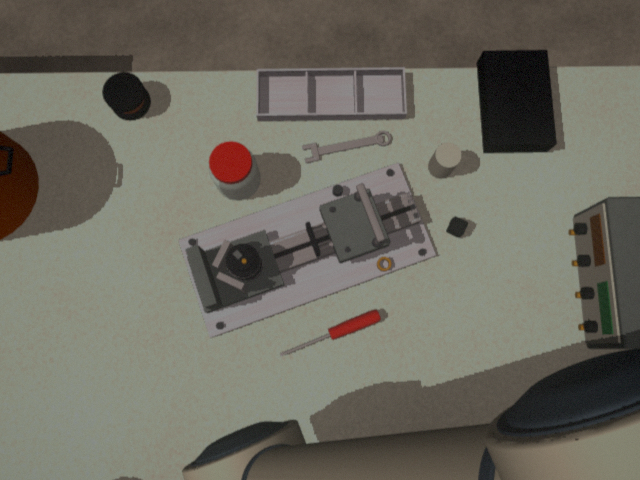

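View pics/scene0.png

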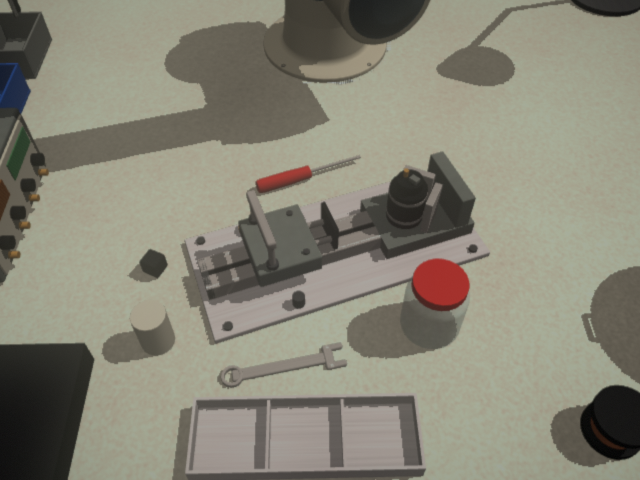

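The top view shows the base plate with corners near (180,240), (402,164), (437,255) and (213,336). The bar runs from (358,188) to (388,240), and the pump is at (243,262) in front of the V block on the left. The scene view agrees.

Run:
```python
from h import *
np.set_printoptions(precision=4,suppress=True)
im=env.get_image("top")
m=env.outline_of("fixture",im)[0]["mask"]
C=np.array([at(im,u,.012) for u in [(180,240),(402,164),(437,255),(213,336)]])[:,:2];print(C,np.linalg.norm(C-np.roll(C,1,0),axis=1))
y=(C[0]+C[3]-C[1]-C[2]);y/=np.linalg.norm(y);c=C.mean(0);print("y",y,"yaw of y",np.degrees(np.arctan2(y[1],y[0])),"centre",c)
x=np.array([y[1],-y[0]])
bar=None
for cam in ["top","scene"]:
    im=env.get_image(cam)
    o=env.outline_of("bar_grip",im)
    for r in o[:2]: print(cam,r["p"],r["uv"],r["mask"].sum())
    mm=o[0]["mask"].astype(np.uint8); rc=cv2.minAreaRect(np.argwhere(mm)[:,::-1].astype(np.float32)); print(rc)
    b=np.array([at(im,q,.13) for q in cv2.boxPoints(rc)])[:,:2];print(b, (b-c)@np.c_[x,y])
for nm in ["pump_center"]:
  for cam in ["top"]:
    im=env.get_image(cam)
    o=env.outline_of(nm,im)
    if o: p=at(im,o[0]["uv"],.1)[:2];print(nm,p,(p-c)@np.c_[x,y])
R=np.array(env.get_obs()["orientation"])
from scipy.spatial.transform import Rotation as Q
print(Q.from_quat(R[[1,2,3,0]]).as_matrix())
```

```text
[[ 0.5888  0.2484]
 [ 0.7369 -0.1888]
 [ 0.5525 -0.2485]
 [ 0.4045  0.1806]] [0.1964 0.4616 0.1938 0.4539]
y [-0.3235  0.9462] yaw of y 108.87638099907299 centre [ 0.5707 -0.0021]
top 0.66 [369.7, 216.8] 566
((369.54241943359375, 213.61474609375), (62.866024017333984, 11.317106246948242), 69.71744537353516)
[[ 0.6589 -0.0821]
 [ 0.6658 -0.1011]
 [ 0.5593 -0.1356]
 [ 0.5526 -0.117 ]] [[ 0.0575 -0.1043]
 [ 0.058  -0.1244]
 [-0.054  -0.1227]
 [-0.0543 -0.1029]]
scene 0.92 [260.0, 225.1] 789
((262.3094482421875, 226.8009033203125), (77.82504272460938, 14.034371376037598), 68.87527465820312)
[[ 0.5603 -0.1402]
 [ 0.5506 -0.1211]
 [ 0.6856 -0.0771]
 [ 0.6936 -0.0948]] [[-0.0545 -0.1273]
 [-0.0575 -0.1061]
 [ 0.0844 -0.1082]
 [ 0.0863 -0.1275]]
pump_center [0.5287 0.114 ] [-0.0022  0.1234]
[[ 0.8935  0.4491  0.    ]
 [ 0.4491 -0.8935  0.    ]
 [ 0.     -0.     -1.    ]]
```

```bash
python3 -m handwheel '[{"dx":49.3,"dy":-25.3,"dz":3,"wz":7.8,"jaw":100},{"dx":49.3,"dy":-25.3,"dz":3,"wz":7.8,"jaw":100},{"dx":49.3,"dy":-25.3,"dz":3,"wz":7.8,"jaw":100},{"dx":49.3,"dy":-25.3,"dz":3,"wz":7.8,"jaw":100},{"dx":49.3,"dy":-25.3,"dz":3,"wz":7.8,"jaw":100},{"dx":49.3,"dy":-25.3,"dz":3,"wz":7.8,"jaw":100},{"dx":49.3,"dy":-25.3,"dz":3,"wz":7.8,"jaw":100},{"dx":49.3,"dy":-25.3,"dz":3,"wz":7.8,"jaw":100},{"dx":49.3,"dy":-25.3,"dz":3,"wz":7.8,"jaw":100},{"dx":49.3,"dy":-25.3,"dz":3,"wz":7.8,"jaw":100}]' 60
cat >> h.py <<'E'
from scipy.spatial.transform import Rotation as Q
def togo(p,yv=(0.3235,-0.9462)):
    s=env.get_obs();R=Q.from_quat(np.array(s["orientation"])[[1,2,3,0]]).as_matrix()
    yv=np.array([*yv,0]);yv/=np.linalg.norm(yv);z=np.array([0,0,-1.]);D=np.c_[np.cross(yv,z),yv,z]
    print("t",s["time_s"],"tcp",s["tool_pos"],"move cm",np.round(100*R.T@(np.array(p)-s["tool_pos"]),2),"rot deg",np.round(np.degrees(Q.from_matrix(R.T@D).as_rotvec()),2))
E
python3 -c "
from h import *
togo([.608,-.11,.2])"
```

```text
t 1.2 tcp [ 0.28071226 -0.5584078   0.2482918 ] move cm [ 49.38 -25.36   4.83] rot deg [-0.   -0.    7.81]invalid input
```

```bash
python3 -m handwheel '[{"dx":49.3,"dy":-25.3,"dz":3,"wx":0,"wy":0,"wz":7.8,"jaw":100},{"dx":49.3,"dy":-25.3,"dz":3,"wx":0,"wy":0,"wz":7.8,"jaw":100},{"dx":49.3,"dy":-25.3,"dz":3,"wx":0,"wy":0,"wz":7.8,"jaw":100},{"dx":49.3,"dy":-25.3,"dz":3,"wx":0,"wy":0,"wz":7.8,"jaw":100},{"dx":49.3,"dy":-25.3,"dz":3,"wx":0,"wy":0,"wz":7.8,"jaw":100},{"dx":49.3,"dy":-25.3,"dz":3,"wx":0,"wy":0,"wz":7.8,"jaw":100},{"dx":49.3,"dy":-25.3,"dz":3,"wx":0,"wy":0,"wz":7.8,"jaw":100},{"dx":49.3,"dy":-25.3,"dz":3,"wx":0,"wy":0,"wz":7.8,"jaw":100},{"dx":49.3,"dy":-25.3,"dz":3,"wx":0,"wy":0,"wz":7.8,"jaw":100},{"dx":49.3,"dy":-25.3,"dz":3,"wx":0,"wy":0,"wz":7.8,"jaw":100}]' 60
python3 -c "
from h import *
togo([.608,-.11,.2])"
```

```text
time_s: 2.03
tool_pos: [0.5261, -0.222, 0.2259]
orientation: [0.0, 0.986, 0.164, 0.0]
contact_force: [1.1, -1.2, 0.8]
gripper_width: 0.0853
finger_force: 0.0
t 2.0333 tcp [ 0.52607252 -0.22199991  0.22593943] move cm [11.38 -7.95  2.59] rot deg [ 0.02 -0.02  0.01]
```

```bash
python3 -m handwheel '[{"dx":11.4,"dy":-8,"dz":2.6,"wx":0,"wy":0,"wz":0,"jaw":100},{"dx":11.4,"dy":-8,"dz":2.6,"wx":0,"wy":0,"wz":0,"jaw":100},{"dx":11.4,"dy":-8,"dz":2.6,"wx":0,"wy":0,"wz":0,"jaw":100},{"dx":11.4,"dy":-8,"dz":2.6,"wx":0,"wy":0,"wz":0,"jaw":100},{"dx":11.4,"dy":-8,"dz":2.6,"wx":0,"wy":0,"wz":0,"jaw":100},{"dx":11.4,"dy":-8,"dz":2.6,"wx":0,"wy":0,"wz":0,"jaw":100},{"dx":11.4,"dy":-8,"dz":2.6,"wx":0,"wy":0,"wz":0,"jaw":100},{"dx":11.4,"dy":-8,"dz":2.6,"wx":0,"wy":0,"wz":0,"jaw":100},{"dx":11.4,"dy":-8,"dz":2.6,"wx":0,"wy":0,"wz":0,"jaw":100},{"dx":11.4,"dy":-8,"dz":2.6,"wx":0,"wy":0,"wz":0,"jaw":100}]' 60
python3 -c "
from h import *
togo([.608,-.11,.2])
im=env.get_image('wrist');save(im,'w1.png');print(np.array(im['cam_to_world']))
for n,z in [('bar_grip',.13),('pad_face',.069),('pump_center',.128)]:
  for r in env.outline_of(n,im)[:1]:
    rc=cv2.minAreaRect(np.argwhere(r['mask'])[:,::-1].astype(np.float32));print(n,r['p'],r['uv'],at(im,r['uv'],z),rc)
    print([at(im,q,z)[:2].round(4) for q in cv2.boxPoints(rc)])
"
```

```text
time_s: 2.87
tool_pos: [0.6068, -0.1121, 0.2002]
orientation: [0.0, 0.987, 0.163, 0.0]
contact_force: [0.5, -0.3, 0.0]
gripper_width: 0.0853
finger_force: 0.0
t 2.8667 tcp [ 0.60683333 -0.11206996  0.20017214] move cm [ 0.18 -0.16  0.02] rot deg [ 0.02 -0.02 -0.06]
[[ 3.23530538e-01 -9.10117917e-01 -2.58869403e-01  6.73442338e-01]
 [-9.46217428e-01 -3.10968963e-01 -8.92798022e-02 -9.04031528e-02]
 [ 7.54797862e-04  2.73831483e-01 -9.61777391e-01  3.26816035e-01]
 [ 0.00000000e+00  0.00000000e+00  0.00000000e+00  1.00000000e+00]]
bar_grip 0.59 [313.3, 249.8] [ 0.61518225 -0.11012234  0.13      ] ((312.0, 253.5), (213.0, 30.0), 90.0)
[array([ 0.6598, -0.0869]), array([ 0.6643, -0.1   ]), array([ 0.5591, -0.137 ]), array([ 0.5539, -0.1218])]
pad_face 0.93 [147.6, 228.5] [ 0.57639607 -0.01149558  0.069     ] ((157.9928436279297, 231.19447326660156), (107.81584167480469, 73.71147918701172), 82.64761352539062)
[array([0.5987, 0.0143]), array([ 0.619 , -0.0271]), array([ 0.5534, -0.0529]), array([ 0.5312, -0.0086])]
pump_center 0.57 [7.1, 226.7] [0.57716849 0.0360057  0.128     ] ((8.0, 224.5), (61.0, 16.0), 90.0)
[array([0.5925, 0.0414]), array([0.595 , 0.0341]), array([0.5638, 0.0298]), array([0.5612, 0.0374])]
```

View pics/w1.png

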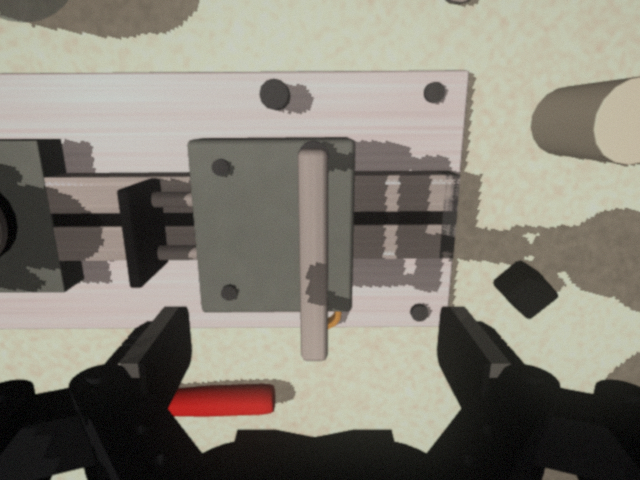

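The wrist view shows the bar upright at columns 300–327, rows 148–360, centred between the fingers and aligned. I'm going down and pinching it.

```bash
python3 -m handwheel '[{"dx":0.2,"dy":-0.1,"dz":3.5,"wx":0,"wy":0,"wz":0,"jaw":60},{"dx":0.2,"dy":-0.1,"dz":6,"wx":0,"wy":0,"wz":0,"jaw":60},{"dx":0.2,"dy":-0.1,"dz":7.9,"wx":0,"wy":0,"wz":0,"jaw":60},{"dx":0.2,"dy":-0.1,"dz":7.9,"wx":0,"wy":0,"wz":0,"jaw":60},{"dx":0.2,"dy":-0.1,"dz":7.9,"wx":0,"wy":0,"wz":0,"jaw":10},{"dx":0.2,"dy":-0.1,"dz":7.9,"wx":0,"wy":0,"wz":0,"jaw":10},{"dx":0.2,"dy":-0.1,"dz":7.9,"wx":0,"wy":0,"wz":0,"jaw":10},{"dx":0.2,"dy":-0.1,"dz":7.9,"wx":0,"wy":0,"wz":0,"jaw":0},{"dx":0.2,"dy":-0.1,"dz":7.9,"wx":0,"wy":0,"wz":0,"jaw":0},{"dx":0.2,"dy":-0.1,"dz":7.9,"wx":0,"wy":0,"wz":0,"jaw":0}]' 60
```

```text
time_s: 3.9
tool_pos: [0.6095, -0.11, 0.1226]
orientation: [0.001, 0.986, 0.164, 0.001]
contact_force: [-0.7, -0.3, 4.9]
gripper_width: 0.0131
finger_force: 58.3
```

```bash
python3 -m handwheel '[{"dx":0,"dy":0,"dz":-0.4,"wx":0,"wy":0,"wz":0,"jaw":0},{"dx":0,"dy":0,"dz":-0.8,"wx":0,"wy":0,"wz":0,"jaw":0},{"dx":0,"dy":0,"dz":-1.2,"wx":0,"wy":0,"wz":0,"jaw":0},{"dx":0,"dy":0,"dz":-1.4,"wx":0,"wy":0,"wz":0,"jaw":0},{"dx":0,"dy":0,"dz":-1.4,"wx":0,"wy":0,"wz":0,"jaw":0},{"dx":0,"dy":0,"dz":-1.4,"wx":0,"wy":0,"wz":0,"jaw":0},{"dx":0,"dy":0,"dz":-1.4,"wx":0,"wy":0,"wz":0,"jaw":0},{"dx":0,"dy":0,"dz":-1.4,"wx":0,"wy":0,"wz":0,"jaw":0},{"dx":0,"dy":0,"dz":-1.4,"wx":0,"wy":0,"wz":0,"jaw":0},{"dx":0,"dy":0,"dz":-1.4,"wx":0,"wy":0,"wz":0,"jaw":0}]' 60
python3 - <<'E'
from h import *
togo([.608,-.11,.2])
im=env.get_image('wrist');save(im,'w2.png')
im=env.get_image('scene');cv2.imwrite("pics/s2.png",cv2.resize(im["pixels"][130:300,180:480,::-1],None,fx=2.6,fy=2.6))
im=env.get_image('top');cv2.imwrite("pics/t2.png",cv2.resize(im["pixels"][150:340,170:450,::-1],None,fx=2.8,fy=2.8))
E
```

```text
time_s: 4.73
tool_pos: [0.6094, -0.1099, 0.1353]
orientation: [0.0, 0.986, 0.164, 0.001]
contact_force: [6.2, -2.8, -8.0]
gripper_width: 0.0132
finger_force: 58.4
t 4.7333 tcp [ 0.60936895 -0.10990621  0.13525927] move cm [-0.12 -0.03 -6.47] rot deg [ 0.06 -0.08  0.01]
```

View pics/s2.png

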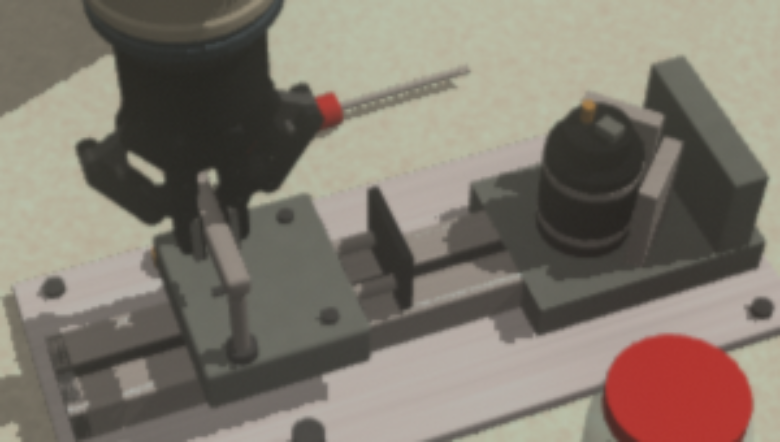

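Scene crop: bar is gripped and lifted, with nothing else disturbed. I'll slide most of the way towards the pump.

```bash
python3 -m handwheel '[{"dx":0,"dy":-0.8,"dz":0,"wx":0,"wy":0,"wz":0,"jaw":0},{"dx":0,"dy":-1.6,"dz":0,"wx":0,"wy":0,"wz":0,"jaw":0},{"dx":0,"dy":-2.4,"dz":0,"wx":0,"wy":0,"wz":0,"jaw":0},{"dx":0,"dy":-3.2,"dz":0,"wx":0,"wy":0,"wz":0,"jaw":0},{"dx":0,"dy":-4,"dz":0,"wx":0,"wy":0,"wz":0,"jaw":0},{"dx":0,"dy":-4.8,"dz":0,"wx":0,"wy":0,"wz":0,"jaw":0},{"dx":0,"dy":-5.6,"dz":0,"wx":0,"wy":0,"wz":0,"jaw":0},{"dx":0,"dy":-6.4,"dz":0,"wx":0,"wy":0,"wz":0,"jaw":0},{"dx":0,"dy":-7,"dz":0,"wx":0,"wy":0,"wz":0,"jaw":0},{"dx":0,"dy":-7,"dz":0,"wx":0,"wy":0,"wz":0,"jaw":0}]' 60
cat > look.py <<'E'
from h import *
import sys
togo([.608,-.11,.2])
k=sys.argv[1]
im=env.get_image('scene');cv2.imwrite(f"pics/s{k}.png",cv2.resize(im["pixels"][130:300,230:490,::-1],None,fx=3,fy=3,interpolation=cv2.INTER_CUBIC))
im=env.get_image('top');cv2.imwrite(f"pics/t{k}.png",cv2.resize(im["pixels"][170:330,180:400,::-1],None,fx=3.6,fy=3.6,interpolation=cv2.INTER_CUBIC))
E
python3 look.py 3
```

```text
time_s: 5.72
tool_pos: [0.586, -0.0428, 0.1352]
orientation: [0.0, 0.986, 0.164, 0.0]
contact_force: [3.6, 3.0, -8.6]
gripper_width: 0.0132
finger_force: 59.1
t 5.7167 tcp [ 0.58604322 -0.04275416  0.13521539] move cm [-0.1   7.08 -6.48] rot deg [ 0.02 -0.04  0.05]
```

View pics/s3.png

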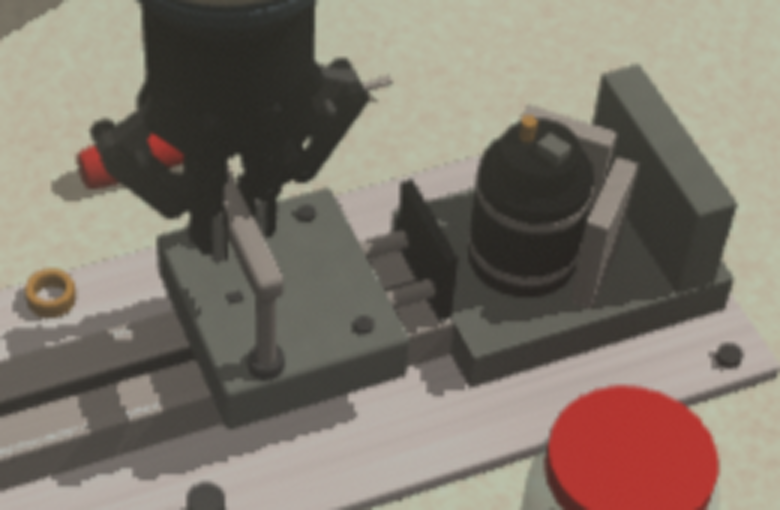

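```bash
python3 -m handwheel '[{"dx":0,"dy":-0.15,"dz":0,"wx":0,"wy":0,"wz":0,"jaw":0},{"dx":0,"dy":-0.3,"dz":0,"wx":0,"wy":0,"wz":0,"jaw":0},{"dx":0,"dy":-0.45,"dz":0,"wx":0,"wy":0,"wz":0,"jaw":0},{"dx":0,"dy":-0.6,"dz":0,"wx":0,"wy":0,"wz":0,"jaw":0},{"dx":0,"dy":-0.75,"dz":0,"wx":0,"wy":0,"wz":0,"jaw":0},{"dx":0,"dy":-0.9,"dz":0,"wx":0,"wy":0,"wz":0,"jaw":0},{"dx":0,"dy":-1.05,"dz":0,"wx":0,"wy":0,"wz":0,"jaw":0},{"dx":0,"dy":-1.2,"dz":0,"wx":0,"wy":0,"wz":0,"jaw":0},{"dx":0,"dy":-1.35,"dz":0,"wx":0,"wy":0,"wz":0,"jaw":0},{"dx":0,"dy":-1.5,"dz":0,"wx":0,"wy":0,"wz":0,"jaw":0}]' 60
cat > f.py <<'E'
from h import *
s=env.get_obs();y=np.array([-.3235,.9462]);print("along",np.dot(s["tool_pos"][:2]-np.array([.6094,-.1099]),y)*1000,"mm; drag",-np.dot(s["contact_force"][:2],y),"z",s["tool_pos"][2])
E
python3 f.py; python3 look.py 4
```

```text
time_s: 6.65
tool_pos: [0.5817, -0.03, 0.1351]
orientation: [0.001, 0.986, 0.164, 0.0]
contact_force: [4.8, -6.4, -7.4]
gripper_width: 0.013
finger_force: 59.3
along 84.57245883106792 mm; drag 7.578664259876324 z 0.13511997200471815
t 6.65 tcp [ 0.5816783  -0.02999671  0.13511997] move cm [-0.09  8.43 -6.48] rot deg [ 0.08 -0.04  0.01]
```

View pics/t4.png

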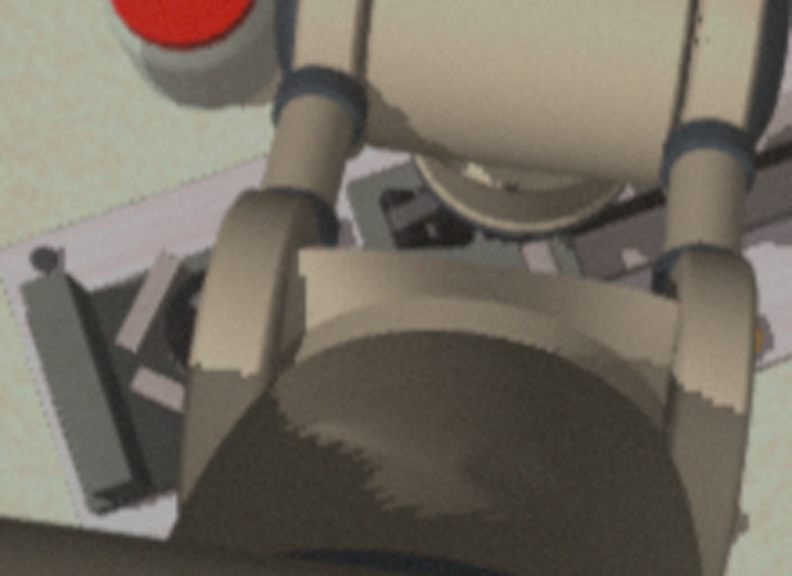

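The arm hides the pump from the top camera, so I'll use the scene camera and the drag. Baseline drag is 7.6 N, so there is no contact yet.

```bash
cat >> f.py <<'E'
im=env.get_image('scene')
for n in ["pump_center","pad_face"]:
    o=env.outline_of(n,im)
    if o:
        m=o[0]["mask"];c=np.argwhere(m);print(n,round(o[0]["p"],2),c[:,1].min(),c[:,1].max(),c[:,0].min(),c[:,0].max(),c.mean(0).round(1)[::-1],m.sum())
E
python3 f.py
python3 -m handwheel '[{"dx":0,"dy":-0.1,"dz":0,"wx":0,"wy":0,"wz":0,"jaw":0},{"dx":0,"dy":-0.2,"dz":0,"wx":0,"wy":0,"wz":0,"jaw":0},{"dx":0,"dy":-0.3,"dz":0,"wx":0,"wy":0,"wz":0,"jaw":0},{"dx":0,"dy":-0.4,"dz":0,"wx":0,"wy":0,"wz":0,"jaw":0},{"dx":0,"dy":-0.5,"dz":0,"wx":0,"wy":0,"wz":0,"jaw":0},{"dx":0,"dy":-0.6,"dz":0,"wx":0,"wy":0,"wz":0,"jaw":0},{"dx":0,"dy":-0.7,"dz":0,"wx":0,"wy":0,"wz":0,"jaw":0},{"dx":0,"dy":-0.8,"dz":0,"wx":0,"wy":0,"wz":0,"jaw":0},{"dx":0,"dy":-0.9,"dz":0,"wx":0,"wy":0,"wz":0,"jaw":0},{"dx":0,"dy":-1,"dz":0,"wx":0,"wy":0,"wz":0,"jaw":0}]' 60
python3 f.py; python3 look.py 5
```

```text
along 84.79245661908521 mm; drag 5.828696797211511 z 0.13513619913823566
pump_center 0.84 387 427 168 229 [406.7 198.6] 1997
pad_face 0.84 358 389 187 233 [376.5 211.3] 730
time_s: 7.73
tool_pos: [0.5784, -0.0206, 0.1351]
orientation: [0.001, 0.986, 0.164, 0.0]
contact_force: [4.4, -5.8, -7.3]
gripper_width: 0.0132
finger_force: 59.3
along 94.56110750358201 mm; drag 6.943074168042596 z 0.1351106304364942
pump_center 0.67 388 427 168 228 [407.9 197.5] 1823
pad_face 0.94 365 395 187 230 [382.9 209.7] 666
t 7.8833 tcp [ 0.57832995 -0.02042927  0.13509054] move cm [-0.09  9.44 -6.48] rot deg [ 0.06 -0.03  0.01]
```

View pics/s5.png

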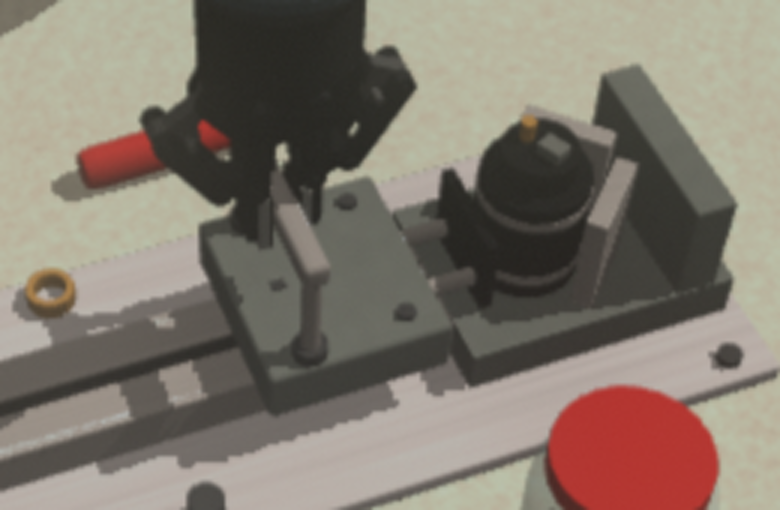

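Scene crop: the pad, near (470,240), is almost touching the pump. From here I advance in small steps and watch the drag.

```bash
python3 -m handwheel '[{"dx":0,"dy":-0.05,"dz":0,"wx":0,"wy":0,"wz":0,"jaw":0},{"dx":0,"dy":-0.1,"dz":0,"wx":0,"wy":0,"wz":0,"jaw":0},{"dx":0,"dy":-0.15,"dz":0,"wx":0,"wy":0,"wz":0,"jaw":0},{"dx":0,"dy":-0.2,"dz":0,"wx":0,"wy":0,"wz":0,"jaw":0},{"dx":0,"dy":-0.25,"dz":0,"wx":0,"wy":0,"wz":0,"jaw":0},{"dx":0,"dy":-0.3,"dz":0,"wx":0,"wy":0,"wz":0,"jaw":0},{"dx":0,"dy":-0.35,"dz":0,"wx":0,"wy":0,"wz":0,"jaw":0},{"dx":0,"dy":-0.4,"dz":0,"wx":0,"wy":0,"wz":0,"jaw":0},{"dx":0,"dy":-0.45,"dz":0,"wx":0,"wy":0,"wz":0,"jaw":0},{"dx":0,"dy":-0.5,"dz":0,"wx":0,"wy":0,"wz":0,"jaw":0}]' 60
python3 f.py
python3 -m handwheel '[{"dx":0,"dy":-0.05,"dz":0,"wx":0,"wy":0,"wz":0,"jaw":0},{"dx":0,"dy":-0.1,"dz":0,"wx":0,"wy":0,"wz":0,"jaw":0},{"dx":0,"dy":-0.15,"dz":0,"wx":0,"wy":0,"wz":0,"jaw":0},{"dx":0,"dy":-0.2,"dz":0,"wx":0,"wy":0,"wz":0,"jaw":0},{"dx":0,"dy":-0.25,"dz":0,"wx":0,"wy":0,"wz":0,"jaw":0},{"dx":0,"dy":-0.3,"dz":0,"wx":0,"wy":0,"wz":0,"jaw":0},{"dx":0,"dy":-0.35,"dz":0,"wx":0,"wy":0,"wz":0,"jaw":0},{"dx":0,"dy":-0.4,"dz":0,"wx":0,"wy":0,"wz":0,"jaw":0},{"dx":0,"dy":-0.45,"dz":0,"wx":0,"wy":0,"wz":0,"jaw":0},{"dx":0,"dy":-0.5,"dz":0,"wx":0,"wy":0,"wz":0,"jaw":0}]' 60
python3 f.py
```

```text
time_s: 8.82
tool_pos: [0.5768, -0.0161, 0.1352]
orientation: [0.001, 0.986, 0.164, 0.0]
contact_force: [4.3, -8.8, -7.6]
gripper_width: 0.0131
finger_force: 59.3
along 99.26666816134296 mm; drag 9.73177795621554 z 0.1351639631010825
pump_center 0.91 388 426 168 228 [407.8 197.5] 1782
pad_face 0.73 367 396 186 231 [384.3 209.4] 679
time_s: 9.8
tool_pos: [0.5752, -0.0115, 0.1351]
orientation: [0.001, 0.986, 0.164, 0.0]
contact_force: [4.7, -9.4, -7.9]
gripper_width: 0.0133
finger_force: 59.3
along 104.20092878501248 mm; drag 10.36069984780523 z 0.13513682730580415
pump_center 0.77 390 429 168 227 [409.7 196.5] 1774
pad_face 0.6 370 399 185 230 [386.5 208.7] 702
```

```bash
python3 -m handwheel '[{"dx":0,"dy":-0.05,"dz":0,"wx":0,"wy":0,"wz":0,"jaw":0},{"dx":0,"dy":-0.1,"dz":0,"wx":0,"wy":0,"wz":0,"jaw":0},{"dx":0,"dy":-0.15,"dz":0,"wx":0,"wy":0,"wz":0,"jaw":0},{"dx":0,"dy":-0.2,"dz":0,"wx":0,"wy":0,"wz":0,"jaw":0},{"dx":0,"dy":-0.25,"dz":0,"wx":0,"wy":0,"wz":0,"jaw":0},{"dx":0,"dy":-0.3,"dz":0,"wx":0,"wy":0,"wz":0,"jaw":0},{"dx":0,"dy":-0.35,"dz":0,"wx":0,"wy":0,"wz":0,"jaw":0},{"dx":0,"dy":-0.4,"dz":0,"wx":0,"wy":0,"wz":0,"jaw":0},{"dx":0,"dy":-0.45,"dz":0,"wx":0,"wy":0,"wz":0,"jaw":0},{"dx":0,"dy":-0.5,"dz":0,"wx":0,"wy":0,"wz":0,"jaw":0}]' 60
python3 f.py
python3 look.py 6
```

```text
time_s: 10.78
tool_pos: [0.5736, -0.0068, 0.1351]
orientation: [0.001, 0.986, 0.164, 0.0]
contact_force: [4.6, -10.5, -7.4]
gripper_width: 0.0129
finger_force: 59.3
along 109.1790130971099 mm; drag 11.448518057540884 z 0.13513776214783071
pump_center 0.88 391 430 168 226 [410.7 195.5] 1643
pad_face 0.56 372 400 185 230 [387.9 208.5] 704
t 10.9333 tcp [ 0.57360439 -0.00667235  0.13514687] move cm [-0.09 10.9  -6.47] rot deg [ 0.09 -0.03  0.01]
```

View pics/s6.png

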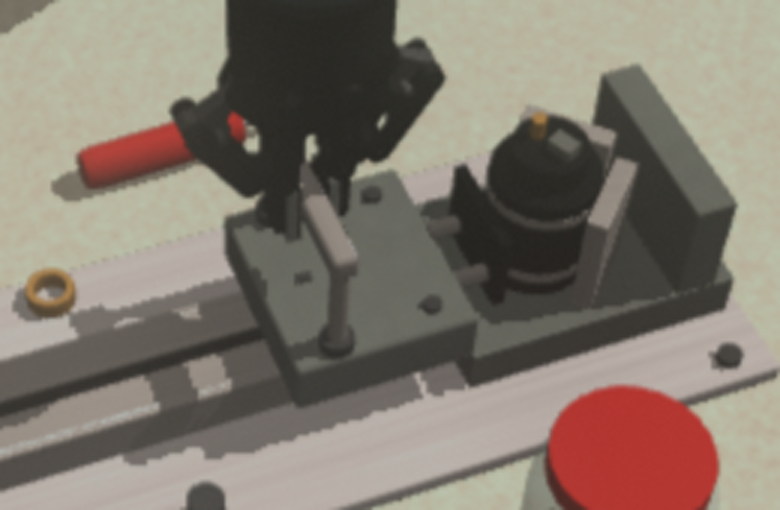

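Scene crop: the pump's spout moved from (528,128) to (540,125), so the pump is sliding home. The pad has started to compress. I'll track both numerically.

```bash
cat > tr.py <<'E'
from h import *
import sys
Y=np.array([-.3235,.9462,0])
def trk(a,b,box):
    x0,y0,x1,y1=box;t=a[y0:y1,x0:x1];r=cv2.matchTemplate(b,t,cv2.TM_CCOEFF_NORMED)
    w=r[max(y0-70,0):y0+70,max(x0-100,0):x0+100];_,v,_,l=cv2.minMaxLoc(w)
    return (l[0]+max(x0-100,0)-x0)/3,(l[1]+max(y0-70,0)-y0)/3,round(v,2)
im=env.get_image('scene')
def scale(p): return (np.array(proj(im,np.array(p)+Y*.005))-proj(im,np.array(p)-Y*.005))/10
sp=scale([.525,.125,.13]);sd=scale([.56,.08,.07]);print("px/mm spout",sp,"pad",sd)
L=lambda k:cv2.imread(f"pics/s{k}.png")
def cmp(i,j):
    a,b=L(i),L(j)
    for n,bx,s in [("pump",(505,108,590,200),sp),("padleft",(440,165,500,310) ,sd),("bolt",(385,295,425,330),scale([.60,.03,.075]))]:
        if n!="pump" and i!="5":continue
        d=trk(a,b,bx);print(i,j,n,d,"mm",round(np.dot(d[:2],s)/np.dot(s,s),1))
if len(sys.argv)>1:
    cv2.imwrite(f"pics/s{sys.argv[1]}.png",cv2.resize(im["pixels"][130:300,230:490,::-1],None,fx=3,fy=3,interpolation=cv2.INTER_CUBIC))
    cmp("3",sys.argv[1]);cmp("5",sys.argv[1])
else:
    for j in "456":cmp("3",j)
    cmp("5","6")
E
python3 tr.py
```

```text
px/mm spout [ 0.58990483 -0.1634168 ] pad [ 0.58196516 -0.16875286]
3 4 pump (0.0, 0.0, 1.0) mm 0.0
3 5 pump (0.0, 0.0, 1.0) mm 0.0
3 6 pump (2.3333333333333335, -1.0, 0.96) mm 4.1
5 6 pump (2.3333333333333335, -1.0, 0.96) mm 4.1
5 6 padleft (4.0, -1.6666666666666667, 0.96) mm 7.1
5 6 bolt (8.666666666666666, -2.6666666666666665, 0.97) mm 14.3
```

```bash
python3 -m handwheel '[{"dx":0,"dy":-0.05,"dz":0,"wx":0,"wy":0,"wz":0,"jaw":0},{"dx":0,"dy":-0.1,"dz":0,"wx":0,"wy":0,"wz":0,"jaw":0},{"dx":0,"dy":-0.15,"dz":0,"wx":0,"wy":0,"wz":0,"jaw":0},{"dx":0,"dy":-0.2,"dz":0,"wx":0,"wy":0,"wz":0,"jaw":0},{"dx":0,"dy":-0.25,"dz":0,"wx":0,"wy":0,"wz":0,"jaw":0},{"dx":0,"dy":-0.3,"dz":0,"wx":0,"wy":0,"wz":0,"jaw":0},{"dx":0,"dy":-0.35,"dz":0,"wx":0,"wy":0,"wz":0,"jaw":0},{"dx":0,"dy":-0.4,"dz":0,"wx":0,"wy":0,"wz":0,"jaw":0},{"dx":0,"dy":-0.45,"dz":0,"wx":0,"wy":0,"wz":0,"jaw":0},{"dx":0,"dy":-0.5,"dz":0,"wx":0,"wy":0,"wz":0,"jaw":0}]' 60
python3 f.py
python3 tr.py 7
```

```text
time_s: 11.92
tool_pos: [0.572, -0.0021, 0.1351]
orientation: [0.001, 0.986, 0.164, 0.0]
contact_force: [4.1, -11.4, -7.5]
gripper_width: 0.0127
finger_force: 59.3
along 114.07754019096444 mm; drag 12.124796031474064 z 0.13514731574247152
pump_center 0.95 391 429 167 227 [410.6 196.3] 1673
pad_face 0.89 375 400 185 230 [388.7 208.3] 611
px/mm spout [ 0.58990483 -0.1634168 ] pad [ 0.58196516 -0.16875286]
3 7 pump (2.3333333333333335, -1.0, 0.96) mm 4.1
5 7 pump (2.3333333333333335, -1.0, 0.96) mm 4.1
5 7 padleft (4.0, -1.6666666666666667, 0.94) mm 7.1
5 7 bolt (11.333333333333334, -3.3333333333333335, 0.99) mm 18.7
```

The pump is home, with no movement over the last 5 mm. Image and drag put pad compression at about 12.5–14 mm. I'll lower the bar 4 mm to feel for metal or a notch.

```bash
python3 -m handwheel '[{"dx":0,"dy":0,"dz":0.1,"wx":0,"wy":0,"wz":0,"jaw":0},{"dx":0,"dy":0,"dz":0.2,"wx":0,"wy":0,"wz":0,"jaw":0},{"dx":0,"dy":0,"dz":0.25,"wx":0,"wy":0,"wz":0,"jaw":0},{"dx":0,"dy":0,"dz":0.3,"wx":0,"wy":0,"wz":0,"jaw":0},{"dx":0,"dy":0,"dz":0.35,"wx":0,"wy":0,"wz":0,"jaw":0},{"dx":0,"dy":0,"dz":0.4,"wx":0,"wy":0,"wz":0,"jaw":0},{"dx":0,"dy":0,"dz":0.4,"wx":0,"wy":0,"wz":0,"jaw":0},{"dx":0,"dy":0,"dz":0.4,"wx":0,"wy":0,"wz":0,"jaw":0},{"dx":0,"dy":0,"dz":0.4,"wx":0,"wy":0,"wz":0,"jaw":0},{"dx":0,"dy":0,"dz":0.4,"wx":0,"wy":0,"wz":0,"jaw":0}]' 60
python3 f.py
```

```text
time_s: 12.95
tool_pos: [0.5721, -0.0021, 0.1322]
orientation: [0.001, 0.986, 0.164, 0.001]
contact_force: [-1.6, -9.9, 11.5]
gripper_width: 0.0132
finger_force: 62.1
along 114.10135172360599 mm; drag 8.873402495010257 z 0.13217716162142146
pump_center 0.97 392 430 168 227 [411.1 195.7] 1635
pad_face 0.72 376 399 186 230 [388.8 208.2] 575
```

The tooth rests on metal: z stopped at 0.1322 with +11.5 N. I'll ease forward in 2 mm steps and watch for the drop.

```bash
python3 -m handwheel '[{"dx":0,"dy":-0.05,"dz":0,"wx":0,"wy":0,"wz":0,"jaw":0},{"dx":0,"dy":-0.1,"dz":0,"wx":0,"wy":0,"wz":0,"jaw":0},{"dx":0,"dy":-0.15,"dz":0,"wx":0,"wy":0,"wz":0,"jaw":0},{"dx":0,"dy":-0.2,"dz":0,"wx":0,"wy":0,"wz":0,"jaw":0},{"dx":0,"dy":-0.2,"dz":0,"wx":0,"wy":0,"wz":0,"jaw":0},{"dx":0,"dy":-0.2,"dz":0,"wx":0,"wy":0,"wz":0,"jaw":0},{"dx":0,"dy":-0.2,"dz":0,"wx":0,"wy":0,"wz":0,"jaw":0},{"dx":0,"dy":-0.2,"dz":0,"wx":0,"wy":0,"wz":0,"jaw":0},{"dx":0,"dy":-0.2,"dz":0,"wx":0,"wy":0,"wz":0,"jaw":0},{"dx":0,"dy":-0.2,"dz":0,"wx":0,"wy":0,"wz":0,"jaw":0}]' 60
python3 f.py
```

```text
time_s: 13.93
tool_pos: [0.5718, -0.0012, 0.1322]
orientation: [0.002, 0.986, 0.164, 0.001]
contact_force: [1.8, -20.3, 9.0]
gripper_width: 0.013
finger_force: 61.6
along 115.0306667031275 mm; drag 19.795389753738274 z 0.13220251325663865
pump_center 0.63 392 430 168 227 [410.8 195.8] 1670
pad_face 0.79 376 400 185 230 [388.8 208. ] 612
```

```bash
python3 -m handwheel '[{"dx":0,"dy":0,"dz":-0.05,"wx":0,"wy":0,"wz":0,"jaw":0},{"dx":0,"dy":-0.03,"dz":-0.05,"wx":0,"wy":0,"wz":0,"jaw":0},{"dx":0,"dy":-0.06,"dz":-0.05,"wx":0,"wy":0,"wz":0,"jaw":0},{"dx":0,"dy":-0.1,"dz":-0.05,"wx":0,"wy":0,"wz":0,"jaw":0},{"dx":0,"dy":-0.1,"dz":-0.05,"wx":0,"wy":0,"wz":0,"jaw":0},{"dx":0,"dy":-0.1,"dz":-0.05,"wx":0,"wy":0,"wz":0,"jaw":0},{"dx":0,"dy":-0.1,"dz":-0.05,"wx":0,"wy":0,"wz":0,"jaw":0},{"dx":0,"dy":-0.1,"dz":-0.05,"wx":0,"wy":0,"wz":0,"jaw":0},{"dx":0,"dy":-0.1,"dz":-0.05,"wx":0,"wy":0,"wz":0,"jaw":0},{"dx":0,"dy":-0.1,"dz":-0.05,"wx":0,"wy":0,"wz":0,"jaw":0}]' 60
python3 f.py
```

```text
time_s: 14.92
tool_pos: [0.5713, 0.0002, 0.1323]
orientation: [0.001, 0.986, 0.164, 0.001]
contact_force: [1.3, -16.6, 2.3]
gripper_width: 0.0132
finger_force: 60.7
along 116.52886311890235 mm; drag 16.099884709859342 z 0.13225240457151652
pump_center 0.64 392 429 168 227 [410.6 195.9] 1582
pad_face 0.73 377 400 185 230 [389.  207.8] 583
```

```bash
python3 -m handwheel '[{"dx":0,"dy":-0.05,"dz":0,"wx":0,"wy":0,"wz":0,"jaw":0},{"dx":0,"dy":-0.1,"dz":0,"wx":0,"wy":0,"wz":0,"jaw":0},{"dx":0,"dy":-0.15,"dz":0,"wx":0,"wy":0,"wz":0,"jaw":0},{"dx":0,"dy":-0.2,"dz":0,"wx":0,"wy":0,"wz":0,"jaw":0},{"dx":0,"dy":-0.2,"dz":0,"wx":0,"wy":0,"wz":0,"jaw":0},{"dx":0,"dy":-0.2,"dz":0,"wx":0,"wy":0,"wz":0,"jaw":0},{"dx":0,"dy":-0.2,"dz":0,"wx":0,"wy":0,"wz":0,"jaw":0},{"dx":0,"dy":-0.2,"dz":0,"wx":0,"wy":0,"wz":0,"jaw":0},{"dx":0,"dy":-0.2,"dz":0,"wx":0,"wy":0,"wz":0,"jaw":0},{"dx":0,"dy":-0.2,"dz":0,"wx":0,"wy":0,"wz":0,"jaw":0}]' 60
python3 f.py
```

```text
time_s: 15.9
tool_pos: [0.5704, 0.0026, 0.1317]
orientation: [0.001, 0.986, 0.164, 0.0]
contact_force: [3.5, -12.4, -6.2]
gripper_width: 0.0132
finger_force: 59.5
along 119.05823199801212 mm; drag 12.904347405127748 z 0.13169362102938637
pump_center 0.59 391 430 167 227 [410.8 195.5] 1704
pad_face 0.7 378 399 186 229 [389.2 207.4] 513
```

It dropped (z 0.1317, force back to −6 N) with about 17 mm of compression. That makes it the nearest notch, since the next one back would leave about 1 mm. I'll lower the bar into it.

```bash
python3 -m handwheel '[{"dx":0,"dy":0,"dz":0.1,"wx":0,"wy":0,"wz":0,"jaw":0},{"dx":0,"dy":0,"dz":0.2,"wx":0,"wy":0,"wz":0,"jaw":0},{"dx":0,"dy":0,"dz":0.3,"wx":0,"wy":0,"wz":0,"jaw":0},{"dx":0,"dy":0,"dz":0.4,"wx":0,"wy":0,"wz":0,"jaw":0},{"dx":0,"dy":0,"dz":0.5,"wx":0,"wy":0,"wz":0,"jaw":0},{"dx":0,"dy":0,"dz":0.6,"wx":0,"wy":0,"wz":0,"jaw":0},{"dx":0,"dy":0,"dz":0.7,"wx":0,"wy":0,"wz":0,"jaw":0},{"dx":0,"dy":0,"dz":0.8,"wx":0,"wy":0,"wz":0,"jaw":0},{"dx":0,"dy":0,"dz":0.85,"wx":0,"wy":0,"wz":0,"jaw":0},{"dx":0,"dy":0,"dz":0.85,"wx":0,"wy":0,"wz":0,"jaw":0}]' 60
python3 f.py
```

```text
time_s: 16.88
tool_pos: [0.5703, 0.0027, 0.1232]
orientation: [0.001, 0.986, 0.164, 0.0]
contact_force: [4.5, -10.7, -7.1]
gripper_width: 0.0132
finger_force: 59.6
along 119.20363596721606 mm; drag 11.56801575276103 z 0.12317104132247692
pump_center 0.91 391 430 167 227 [410.7 195.9] 1702
pad_face 0.67 379 400 186 229 [389.1 206.8] 521
```

```bash
python3 -m handwheel '[{"dx":0,"dy":0,"dz":0.05,"wx":0,"wy":0,"wz":0,"jaw":0},{"dx":0,"dy":0,"dz":0.05,"wx":0,"wy":0,"wz":0,"jaw":50},{"dx":0,"dy":0,"dz":0.05,"wx":0,"wy":0,"wz":0,"jaw":50},{"dx":0,"dy":0,"dz":0.05,"wx":0,"wy":0,"wz":0,"jaw":50},{"dx":0,"dy":0,"dz":0.05,"wx":0,"wy":0,"wz":0,"jaw":50},{"dx":0,"dy":0,"dz":0.05,"wx":0,"wy":0,"wz":0,"jaw":50},{"dx":0,"dy":0,"dz":-2,"wx":0,"wy":0,"wz":0,"jaw":50},{"dx":0,"dy":0,"dz":-5,"wx":0,"wy":0,"wz":0,"jaw":50},{"dx":0,"dy":0,"dz":-8,"wx":0,"wy":0,"wz":0,"jaw":50},{"dx":0,"dy":0,"dz":-10,"wx":0,"wy":0,"wz":0,"jaw":50}]' 60
python3 f.py; python3 tr.py 8
python3 - <<'E'
from h import *
im=env.get_image('wrist');save(im,'w9.png')
o=env.outline_of("bar_grip",im)[0];rc=cv2.minAreaRect(np.argwhere(o["mask"])[:,::-1].astype(np.float32));print(o["p"],rc)
E
```

```text
time_s: 17.87
tool_pos: [0.5703, 0.0039, 0.2255]
orientation: [0.0, 0.986, 0.164, 0.001]
contact_force: [1.4, 1.5, 0.6]
gripper_width: 0.0425
finger_force: 0.0
along 120.38183879507991 mm; drag -0.9521385668121417 z 0.22546050875571028
pump_center 0.59 392 430 167 227 [410.9 195.8] 1686
pad_face 0.91 379 400 185 229 [389.4 207. ] 541
px/mm spout [ 0.58990483 -0.1634168 ] pad [ 0.58196516 -0.16875286]
3 8 pump (2.3333333333333335, -1.0, 0.96) mm 4.1
5 8 pump (2.3333333333333335, -1.0, 0.96) mm 4.1
5 8 padleft (4.0, -2.0, 0.92) mm 7.3
5 8 bolt (14.333333333333334, -4.333333333333333, 0.98) mm 23.7
0.75 ((315.968994140625, 247.4967041015625), (26.974634170532227, 191.10189819335938), 0.3558698296546936)
```

View pics/s8.png

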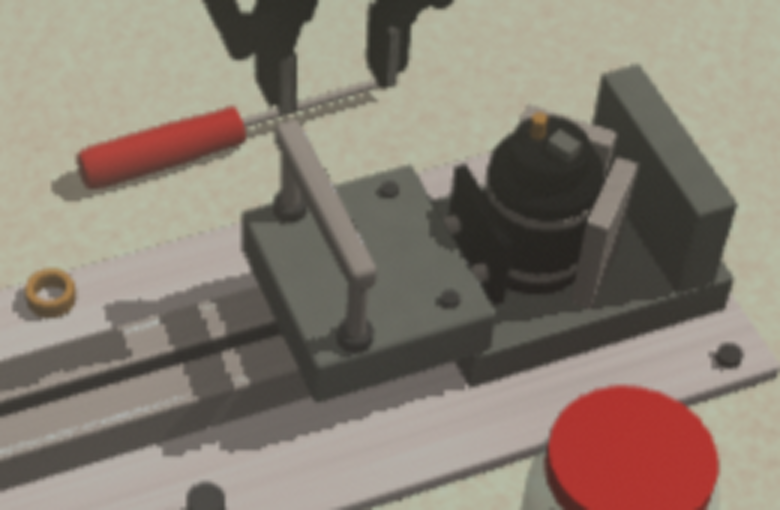

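View pics/w9.png

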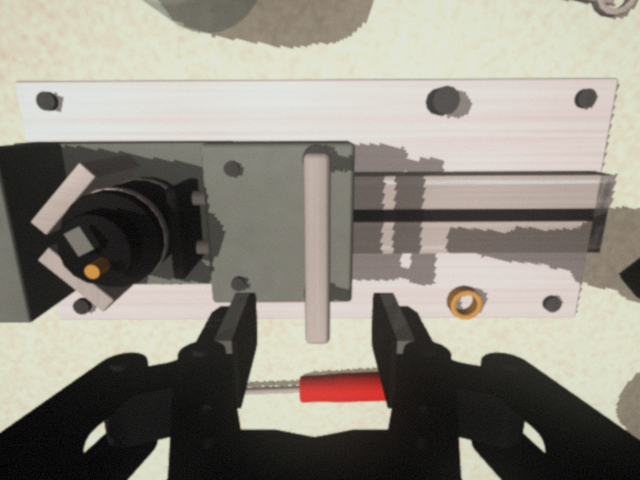

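The scene and wrist views show the bar down (its length of 191 px matches the expected 189 px; raised it would be 198). The pump is upright in the V, the pad is about half-way in, the bystanders are undisturbed, and the gripper is clear.

```bash
python3 -c "
from cell import env
print(env.job_done())"
```

```text
the job is handed in; nothing more can be done
None
```

The job is handed in: the pump is upright against the V block, the pad is pressed in about 17 mm by my estimate (half-way is 14 mm), and the bar is down in the nearest notch with the gripper clear.

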